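Change the forming block and hold the former over its groove

ROBOT

A 6-joint arm with a two-finger parallel gripper is mounted at the origin on the work surface. World frame = base frame: x ahead of the robot, y to its left, z up, the work surface at z = 0. Lengths are in m, angles in degrees, forces in N, time in s.
With the tool pointing down it reaches from about 0.325 to 0.85 m from the base axis. Payload 15.5 kg.
Tool frame: the origin (TCP) lies at the very end of the fingers, on their centre line; the grasp point (between the pads) lies arm.grip_depth behind it (arm.grip_depth is the distance from the TCP to the grasp point, in m); z points along the fingers, y is the line along which they close (so a half turn about z gives the same grasp; the last joint's range is limited). The gripper opens to 91 mm and grips with 3 to 60 N. Pads are 32 mm wide; open, the fingers measure 118 mm over their backs; the gripper's body (76 mm by 178 mm) begins 60 mm behind the grasp point.
Start: joints at [58.986, 28.281, 77.091, -0, 74.628, -5.472], TCP at [0.269, 0.564, 0.214] pointing down, gripper open.
Joint ranges: [-166.48, 166.48], [-47.26, 123.95], [12.59, 153.08], [-70.14, 250.14], [6.76, 159.57], [-176.63, 176.63]. Speed limits (degrees/s): [108.29, 108.29, 147.25, 172.46, 172.46, 172.46].

INTERFACE

Orientations are given as a 3x3 rotation matrix whose columns are the frame's x, y, z axes.
In Python, from rig import arm gives the robot as it stands. Calls block until the motion is done:
- arm.move_to(position, orientation): joint-space move of the TCP to a pose.
- arm.move_l(position, orientation=None, feed=0.15): straight line of the TCP; orientation=None keeps the orientation; feed is the mean speed in m/s.
- arm.move_joints(angles): joint-space move.
- arm.grip(opening): finger opening in m; the grip force is fixed at half the most; returns when the fingers have stopped.
- arm.sleep(seconds).
- arm.solve_ik(position, orientation): joint angles nearest the present ones, or None.
- arm.snapshot(name): name is "scene" or "top"; returns the picture (400x640x3 uint8, red, green, blue); there is no depth.
- arm.get_calibration(name): a dict with "intrinsics" (3x3 intrinsics, pixels), "cam_to_world" (4x4, takes a point from camera to world coordinates). Camera axes: x right, y down, z forward; pixel columns grow to the right and rows downward; lengths in m; the calibration is good to about 2 mm. A picture is of the moment at which its call begins. get_calibration takes no time and is no camera call.
A pose or a line that the arm cannot do raises arm.Unreachable and nothing moves.
- arm.sign_off(): hands the job in; it is judged then, once.
Readings, each from a call of its own:
- arm.current_t(): time.
- arm.current_joint_positions(): joint angles.
- arm.current_dq(): joint speeds.
- arm.current_tau(): joint torques, N m.
- arm.current_ee_pos(): TCP position.
- arm.current_tool_rot(): TCP orientation.
- arm.current_force(): force on the tool from outside, world axes, zero at the start.
- arm.current_torque(): the same for the moment, N m.
- arm.current_width(): finger opening in m.
- arm.current_grasp_force(): force on a finger pad.
Only numpy, scipy, OpenCV 4.12 (cv2) and the standard library are available. Lean on these libraries where they do the work, as an engineer would, in place of code of your own. Each camera call takes 0.05 s, during which the arm holds its last target. There are 200 camera calls.

TASK

Make the two steel forming blocks change places, so that the square grooved block stands in the middle of the square steel plate and the round recessed die in the middle of the round wooden disc. Then take the bar former by its handle out of its wooden holder, carry it across and stop with it hovering upright over the groove, centred on it and lined up along it, about a centimetre above the block and never touching it, so that a strip of metal can be slipped in between. Finish while still holding it there, and leave everything else on the bench where it is.

Things in the scene. Friction and masses are not known exactly. Their poses are not given: they have to be found in the camera images.
- plate: the square steel plate, fixed to the bench, 100 x 100 mm, 20 mm thick; origin at the centre of its underside on the bench top, z up. The round die stands on it at the start. The bench between plate and disc is clear over a width of at least 85 mm: room to park one block.
- disc: the round wooden disc with a dark bark rim, fixed to the bench, 112 mm across, 20 mm thick; origin at the centre of its underside on the bench top, z up. The grooved block stands on it at the start. Plate and disc may be either way round, left or right.
- block_center (a point): centre of the square grooved block: dark steel, loose, 48 x 48 mm, 36 mm high, about 0.5 kg. The point lies half-way up (18 mm above its underside). An open groove 20 mm wide and 10 mm deep runs right across its top along its own x axis; z up.
- groove (a point): point in the middle of the groove, level with the top faces of the grooved block (36 mm above its underside); x runs along the groove, z up.
- block: the same grooved block; origin at the centre of its underside, x along the groove.
- die_center (a point): centre of the round recessed die: dark steel cylinder, loose, 50 mm across, 36 mm high, about 0.45 kg, with a round recess 36 mm wide and 12 mm deep in its top. The point lies half-way up (18 mm above its underside); z up.
- die: the same round die; origin at the centre of its underside.
- former_center (a point): centre of the bar former, half-way up its 105 mm height. Loose, about 0.28 kg: below, a steel bar 60 mm long (its x), 14 mm thick (its y), 30 mm high with a half-round lower edge; above it an upright square wooden handle, 22 x 22 mm with faces along x and y, reaching from 30 to 105 mm above the lower edge. z up.
- edge (a point): middle of the lower edge of the bar former, 52.5 mm below its centre; x along the bar.
- former: the same bar former; origin at the middle of its lower edge, x along the bar, z up.
- holder: the wooden holder of the former, fixed, 100 x 60 mm, 30 mm high, origin at the centre of its underside; the former's bar stands 22 mm deep in a slot (63 x 17 mm, along its x) in its top: lift it straight up to take it out.
- rack: fixed wooden punch rack between the former's holder and the blocks, 300 mm long (its x), 40 mm thick, with upright metal punches reaching 112 mm above the bench; origin at the centre of its underside. To be passed over.
- hammer: hammer lying on the bench, 240 mm long; not to be disturbed.
- bowl: blue plastic bowl, 130 mm across, 60 mm high; not to be disturbed.
- tin: plain metal tin, 66 mm across, 100 mm high; not to be disturbed.
- clamp: red C-shaped screw clamp lying flat, about 110 x 180 mm, 20 mm high; not to be disturbed.
- brush: brush lying on the bench, 190 mm long; not to be disturbed.
- jar: amber glass jar with steel cap, 70 mm across, 85 mm high; not to be disturbed.
- screwdriver: screwdriver lying on the bench, 180 mm long; not to be disturbed.
Mind the look-alikes: they are no part of the job. What is shaped like the block but orange is not meant. What is shaped like the former but pink is not meant.

How it is judged (in metres and radians):
On the way, in this order (a step that is already met when the one before it is completed fails the run):
1. the two blocks have changed places and are released: grooved block on the steel plate, round die on the wooden disc (horizontal distance between block_center and plate below 0.02 m and height (world z) of block_center between 0.034 and 0.042 m and angle between each of block_center, die_center's own z axis and vertical below 0.08 rad and horizontal distance between die_center and disc below 0.02 m and height (world z) of die_center between 0.034 and 0.042 m and contact force between each of block, die and the fingers below 0.1 N and linear speed of each of block, die below 0.03 m/s), for 0.2 s.
2. the former is held, lifted clear of its holder (contact force between former and the fingers above 1 N and height (world z) of edge above 0.05 m), for 0.2 s.
At the end, for the whole second after the job is handed in: Grooved block upright on the plate, round die on the disc, each within 20 mm of the middle, released. Former held still, upright within 0.12 rad, edge 3 to 20 mm above the block, within 7 mm of the groove's middle and 0.13 rad of its direction, not touching (all of step 1 and horizontal distance between edge and groove below 0.007 m and z of edge in the frame of groove between 0.003 and 0.02 m and angle between the x axis of edge and the x axis of groove, either way round below 0.13 rad and angle between edge's own z axis and vertical below 0.12 rad and contact force between former and the fingers above 1 N and contact force between former and block below 0.05 N and linear speed of former below 0.02 m/s); the arm keeps its last pose, push and grip.
It fails at once if the former touches the grooved block (contact force between former and block above 0.5 N).
It fails at once if another thing on the bench is pushed more than 30 mm (distance of any of hammer, bowl, tin, clamp, brush, jar, screwdriver from where it was at the start of the episode above 0.03 m).
It also fails if it takes over 72 s, if anything falls off the work surface, if the arm or the gripper's body presses on something with over 40 N, if the wrist force passes 120 N, or if a joint passes its speed limit or range.

## Working session

There is one attempt and no reset: what is moved stays moved. The work goes in short steps, each a Python script; the robot and the scene stay as the last script left them, time stands still between calls to the robot, and variables do not carry over. Pictures are saved under pics/ and viewed, at most 10 in all, crops included, and the job is handed in when it is done.

```bash
mkdir -p pics && ls && python3 - <<'E'
from rig import arm
import cv2,numpy as np
np.set_printoptions(precision=4,suppress=True)
for n in("scene","top"):
    im=arm.snapshot(n); cv2.imwrite(f"pics/{n}0.png",im[:,:,::-1])
    c=arm.get_calibration(n); print(n,c["intrinsics"],c["cam_to_world"])
print(arm.grip_depth,arm.current_t(),arm.current_tool_rot())
E
```

```text
pics
scene [[474.6613   0.     319.3629]
 [  0.     474.6613 194.2704]
 [  0.       0.       1.    ]] [[ 0.2075  0.6765 -0.7066  1.4784]
 [ 0.9782 -0.1388  0.1544 -0.2208]
 [ 0.0064 -0.7232 -0.6906  0.9943]
 [ 0.      0.      0.      1.    ]]
top [[415.6591   0.     313.823 ]
 [  0.     415.6591 200.1712]
 [  0.       0.       1.    ]] [[-0.0242 -0.9955  0.0921  0.4475]
 [-0.9997  0.0233 -0.0111  0.0031]
 [ 0.0089 -0.0923 -0.9957  1.2009]
 [ 0.      0.      0.      1.    ]]
0.0188 0.1 [[-0.9023  0.4312 -0.0005]
 [ 0.4312  0.9023 -0.001 ]
 [ 0.0001 -0.0011 -1.    ]]
```

View pics/scene0.png

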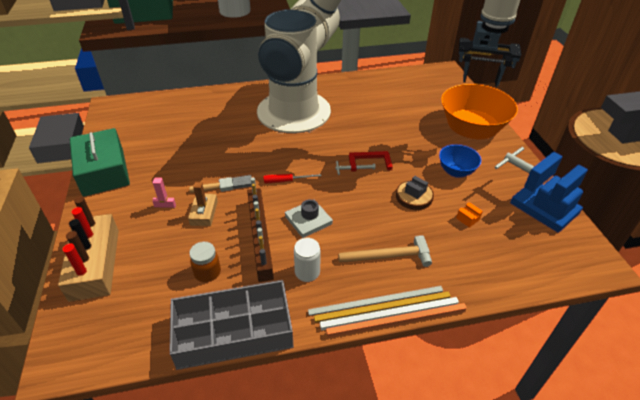

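View pics/top0.png

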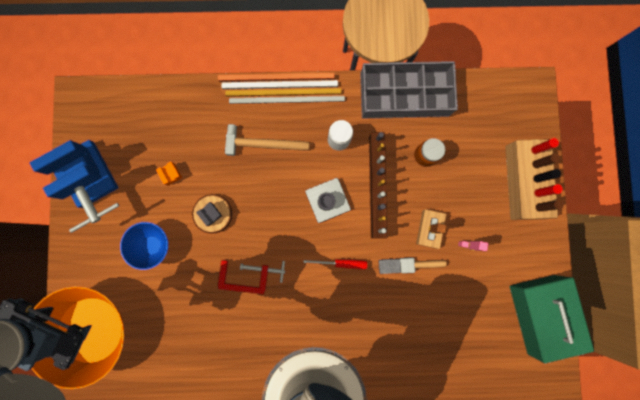

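The scene view shows the die on the plate at (308,215), the grooved block on the disc at (415,190) and the former in its holder at (201,200). In the top view the plate is at (328,200), the disc at (212,213), the rack near x=378 and the holder at (433,228). The orange block (168,173) and pink former (475,245) are the decoys. I'll enlarge crops next.

```bash
python3 - <<'E'
import cv2,numpy as np
t=cv2.imread("pics/top0.png");s=cv2.imread("pics/scene0.png")
def c(im,x,y,w,h,f): return cv2.resize(im[y:y+h,x:x+w],None,fx=f,fy=f,interpolation=cv2.INTER_CUBIC)
a=np.hstack([c(t,185,185,56,56,7),c(t,300,172,56,56,7)]);b=np.hstack([c(t,405,200,56,28*2,7),c(s,180,175,56,56,7)])
cv2.imwrite("pics/cropA.png",np.vstack([a[:300*2],b])[:600*2] if 0 else cv2.resize(np.vstack([a,b]),(600,600)))
cv2.imwrite("pics/cropB.png",np.hstack([c(s,280,190,56,50,7),c(s,388,170,56,50,7)]))
E
```

```text
(no output)
```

View pics/cropA.png

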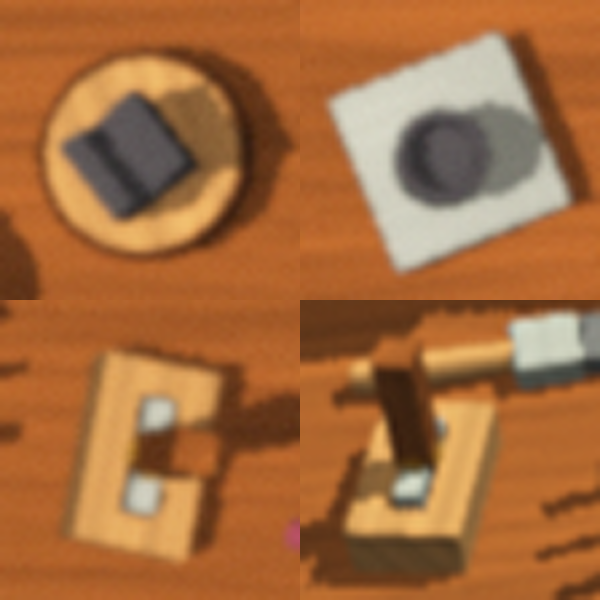

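View pics/cropB.png

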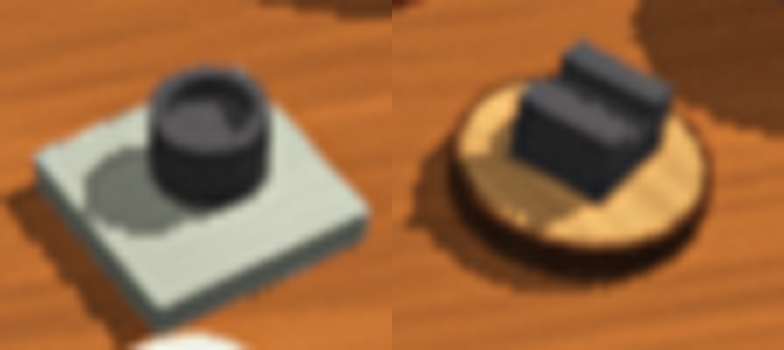

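The crops read cleanly. In the top view the block's top corners are at crop (62,148), (135,92), (195,162) and (123,222), the plate's at (500,33), (330,100), (400,272) and (572,203), and the handle top at (197,452). The matching scene corners are readable too, so I'll triangulate.

```bash
cat > h.py <<'E'
from rig import arm
import cv2,numpy as np
np.set_printoptions(precision=4,suppress=True)
C={n:arm.get_calibration(n) for n in("top","scene")}
def ray(n,p):
    M=C[n]["cam_to_world"]; d=M[:3,:3]@np.linalg.inv(C[n]["intrinsics"])@[p[0],p[1],1]
    return M[:3,3],d/np.linalg.norm(d)
def plane(n,p,z):
    o,d=ray(n,p); return o+d*(z-o[2])/d[2]
def tri(pt,ps):
    (a,u),(b,v)=ray("top",pt),ray("scene",ps)
    s,t=np.linalg.lstsq(np.c_[u,-v],b-a,rcond=None)[0]
    p,q=a+s*u,b+t*v
    return (p+q)/2,np.linalg.norm(p-q)
def un(P,off,s,org=(0,0)): # crop pixel -> picture pixel
    return (np.array(P,float)-org+.5)/s-.5+off
E
python3 - <<'E'
from h import *
s=300/56
A=lambda p,off,org:un(p,off,s,org)
bl=dict(off=(185,185),org=(0,0)); pl=dict(off=(300,172),org=(300,0)); ho=dict(off=(405,200),org=(0,300)); sc=dict(off=(180,175),org=(300,300))
SP=lambda p:un(p,(280,190),7); SD=lambda p:un(p,(388,170),7,(392,0))
def show(nm,t,sn,z):
    p,g=tri(t,sn); print(nm,p,"gap %.4f"%g,"top@z",plane("top",t,z)[:2],"scene@z",plane("scene",sn,z)[:2])
for n,a,b in(("b1",(123,222),(583,40)),("b2",(62,148),(672,95)),("b3",(135,92),(605,148)),("b4",(195,162),(522,92))): show(n,A(a,**bl),SD(b),.056)
show("disc",A((144.5,152),**bl),SD((585,165)),.02)
for n,a,b in(("p1",(572,203),(35,157)),("p2",(500,33),(163,308)),("p3",(330,100),(368,212))): show(n,A(a,**pl),SP(b),.02)
print("p4",plane("top",A((400,272),**pl),.02))
show("die",A((445,157),**pl),SP((210,106)),.056)
show("htop",A((197,452),**ho),A((400,352),**sc),.113)
for n,a,b in(("h1",(68,537),(495,403)),("h2",(103,350),(345,535)),("h3",(222,375),(465,540))): 
    show(n,A(a,**ho),A(b,**sc),.03)
print("h4",plane("top",A((185,562),**ho),.03))
show("bar1",A((157,413),**ho),A((410,485),**sc),.038);show("bar2",A((142,497),**ho),A((438,425),**sc),.038)
print("rack ends",plane("top",(378,133),.05),plane("top",(378,237),.05))
E
```

```text
b1 [0.4896 0.287  0.0506] gap 0.0039 top@z [0.4889 0.2837] scene@z [0.4953 0.2861]
b2 [0.5279 0.3161 0.048 ] gap 0.0019 top@z [0.5276 0.3149] scene@z [0.536  0.3106]
b3 [0.5556 0.2767 0.0503] gap 0.0043 top@z [0.5556 0.2775] scene@z [0.5611 0.2714]
b4 [0.5194 0.2488 0.0539] gap 0.0031 top@z [0.5188 0.2468] scene@z [0.5215 0.2494]
disc [0.5274 0.2823 0.0129] gap 0.0009 top@z [0.527  0.2811] scene@z [0.5342 0.2782]
p1 [ 0.5279 -0.1145  0.0142] gap 0.0010 top@z [ 0.5276 -0.1135] scene@z [ 0.5334 -0.1156]
p2 [ 0.6204 -0.0785  0.015 ] gap 0.0006 top@z [ 0.6197 -0.0778] scene@z [ 0.6247 -0.0794]
p3 [0.5861 0.013  0.0146] gap 0.0021 top@z [0.5857 0.014 ] scene@z [0.5908 0.0107]
p4 [ 0.4931 -0.0211  0.02  ]
die [ 0.5507 -0.0456  0.0523] gap 0.0007 top@z [ 0.5505 -0.0451] scene@z [ 0.5543 -0.0466]
htop [ 0.4673 -0.3418  0.1097] gap 0.0009 top@z [ 0.4671 -0.3412] scene@z [ 0.4712 -0.3409]
h1 [ 0.4254 -0.3006  0.026 ] gap 0.0043 top@z [ 0.4259 -0.2974] scene@z [ 0.4289 -0.3024]
h2 [ 0.5213 -0.3534  0.0266] gap 0.0619 top@z [ 0.5236 -0.3205] scene@z [ 0.5137 -0.384 ]
h3 [ 0.5145 -0.3521  0.0294] gap 0.0600 top@z [ 0.5089 -0.3829] scene@z [ 0.5299 -0.3231]
h4 [ 0.4113 -0.3582  0.03  ]
bar1 [ 0.4893 -0.3476  0.0349] gap 0.0032 top@z [ 0.4894 -0.345 ] scene@z [ 0.4918 -0.3488]
bar2 [ 0.446  -0.3342  0.036 ] gap 0.0026 top@z [ 0.4458 -0.335 ] scene@z [ 0.4488 -0.3327]
rack ends [ 0.7403 -0.1957  0.05  ] [ 0.4476 -0.1844  0.05  ]
```

Heights come out 4–5 mm low everywhere, within the calibration error and consistent with the stated sizes: block top 56, plate 20, holder 30 and handle top 113 mm. Both views agree to about 5 mm in xy, so I'll use their means and move.

```bash
cat >> h.py <<'E'
def R(a):
    a=np.radians(a); return np.array([[-np.sin(a),np.cos(a),0],[np.cos(a),np.sin(a),0],[0,0,-1.]])
def st(m): print(m,"t %.1f"%arm.current_t(),arm.current_ee_pos(),"w %.4f"%arm.current_width(),"f %.1f"%arm.current_grasp_force(),"F",arm.current_force(),"q6 %.0f"%arm.current_joint_positions()[5])
UP=.11
def pick(x,y,z,a):
    arm.move_to([x,y,UP],R(a)); arm.move_l([x,y,z],feed=.15); arm.grip(.03); st("gripped")
    arm.move_l([x,y,UP],feed=.15); st("lifted")
def place(x,y,z,a,w=.075):
    arm.move_l([x,y,UP],R(a),feed=.25); arm.move_l([x,y,z],feed=.12); st("down")
    arm.grip(w); arm.move_l([x,y,UP],feed=.2); st("released")
blk=(.5256,.280);disc=(.5306,.2796);plate=(.559,-.051);die=(.5524,-.0459);park=(.542,.115)
Z=.026
E
python3 - <<'E'
from h import *
for a in(127,-53,37):
    for p in(blk,park,plate): q=arm.solve_ik([*p,Z],R(a)); print(a,q)
pick(*blk,Z,-53 if 0 else 127)
E
```

```text
127 [  22.3016   39.2753   91.3922   -0.       49.3325 -104.6984]
127 [   5.804    37.1044   97.5116   -0.       45.384  -121.196 ]
127 [ -11.308    37.4725   96.4537   -0.       46.0738 -138.308 ]
-53 [22.3016 39.2753 91.3922 -0.     49.3325 75.3016]
-53 [ 5.804  37.1044 97.5116 -0.     45.384  58.804 ]
-53 [-11.308   37.4725  96.4537  -0.      46.0738  41.692 ]
37 [ 22.3016  39.2753  91.3922  -0.      49.3325 -14.6984]
37 [  5.804   37.1044  97.5116  -0.      45.384  -31.196 ]
37 [-11.308   37.4725  96.4537  -0.      46.0738 -48.308 ]
gripped t 3.1 [0.5255 0.2801 0.0261] w 0.0483 f 30.0 F [-2.3767  0.3338  3.4207] q6 -105
lifted t 3.8 [0.525  0.2797 0.1092] w 0.0479 f 30.0 F [-0.9251 -0.8197 -4.8521] q6 -105
```

Gripped squarely, with a width of 48 mm. Next: park the block, move the die to the disc, then the block to the plate.

```bash
python3 - <<'E'
from h import *
place(*park,Z-.0195,127)
pick(*die,Z,127)
if not .046<arm.current_width()<.053: raise SystemExit("die grip?")
place(*disc,Z+.0005,127)
pick(*park,Z-.0195,127)
if not .046<arm.current_width()<.053: raise SystemExit("block grip?")
place(*plate,Z+.0005,111)
arm.move_l([.56,-.05,.2],feed=.25)
arm.move_to([.48,-.34,.25],R(76.5)); st("over former")
for n in("scene","top"): cv2.imwrite(f"pics/{n}1.png",arm.snapshot(n)[:,:,::-1])
t=cv2.imread("pics/top1.png");s=cv2.imread("pics/scene1.png")
def c(im,x,y): return cv2.resize(im[y:y+56,x:x+70],None,fx=5.5,fy=5.5,interpolation=cv2.INTER_CUBIC)
cv2.imwrite("pics/crop1.png",np.vstack([np.hstack([c(t,178,185),c(t,293,172)])[:300],np.hstack([c(s,380,165),c(s,273,187)])[:300]]))
E
```

```text
down t 5.7 [0.5422 0.1153 0.0066] w 0.0478 f 30.0 F [-0.1445  0.1197 -4.606 ] q6 -121
released t 6.9 [0.5415 0.1149 0.1093] w 0.0750 f 0.0 F [-0.2285  0.4611 -0.1631] q6 -121
gripped t 8.8 [ 0.5528 -0.046   0.0265] w 0.0498 f 30.0 F [-0.9595 -0.1913  6.7691] q6 -138
lifted t 9.5 [ 0.5518 -0.0458  0.1093] w 0.0495 f 30.0 F [-0.035   0.2582 -4.803 ] q6 -138
down t 11.8 [0.5308 0.2794 0.0265] w 0.0497 f 30.0 F [ 0.3803  0.4174 -3.3158] q6 -105
released t 13.0 [0.5306 0.2796 0.1102] w 0.0750 f 0.0 F [-1.2563 -0.3757 -0.1644] q6 -105
gripped t 15.1 [0.5422 0.115  0.0069] w 0.0475 f 30.0 F [-0.9222 -0.3325  6.4131] q6 -121
lifted t 15.9 [0.5414 0.1149 0.1092] w 0.0481 f 30.0 F [ 0.596   0.057  -5.2372] q6 -121
down t 17.6 [ 0.5591 -0.0506  0.0264] w 0.0474 f 30.0 F [ 0.3973 -0.1469 -5.0337] q6 -122
released t 18.7 [ 0.559  -0.051   0.1102] w 0.0752 f 0.0 F [-0.0354 -0.445  -0.2665] q6 -122
over former t 20.4 [ 0.4803 -0.3389  0.2494] w 0.0750 f 0.0 F [-0.0704  0.5457  0.4341] q6 -118
```

View pics/crop1.png

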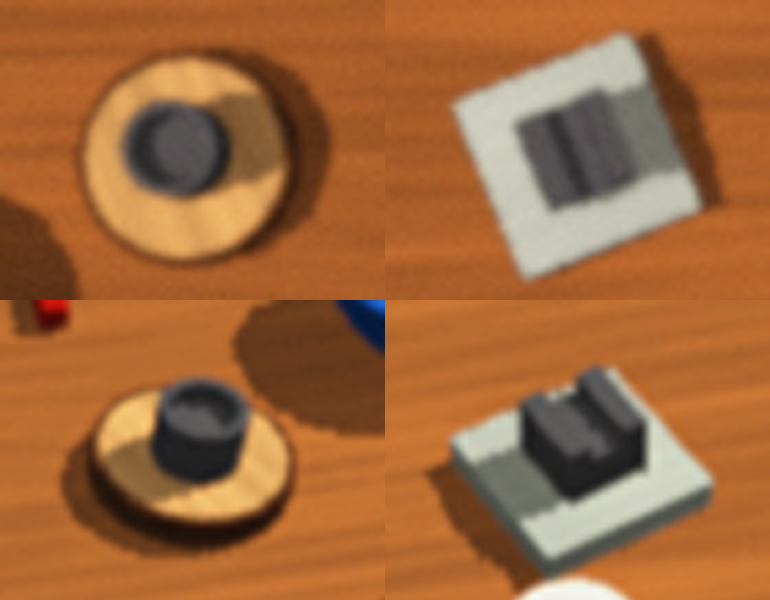

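The pictures show the die upright on the disc (top crop about (177,150)) and the grooved block square on the plate (about (577,150)), both released. Now the former.

```bash
python3 - <<'E'
from h import *
p=un((577,150),(293,172),5.5,(385,0)); s=un((585,418),(273,187),5.5,(385,300)); print("block cam",plane("top",p,.056),plane("scene",s,.056),tri(p,s))
f=(.4692,-.3405);a=76.5
arm.grip(.06)
arm.move_to([*f,.14],R(a)); arm.move_l([*f,.069],feed=.1); st("at"); arm.grip(.01); st("grip")
if not .018<arm.current_width()<.026: raise SystemExit("no handle")
arm.move_l([*f,.24],feed=.1); st("lift"); arm.sleep(.3)
arm.move_l([.559,-.051,.24],R(111),feed=.2)
arm.move_l([.559,-.051,.139],feed=.08); arm.sleep(.4); st("hover")
t=arm.snapshot("top")[:,:,::-1];s=arm.snapshot("scene")[:,:,::-1]
cv2.imwrite("pics/top2.png",t);cv2.imwrite("pics/scene2.png",s)
cv2.imwrite("pics/crop2.png",np.hstack([cv2.resize(i[y:y+75,x:x+50],None,fx=8,fy=8,interpolation=cv2.INTER_CUBIC) for i,x,y in((t,303,165),(s,283,160))]))
E
```

```text
block cam [ 0.5561 -0.0475  0.056 ] [ 0.5668 -0.0508  0.056 ] (array([ 0.557 , -0.0485,  0.0458]), np.float64(0.0009921926010777653))
at t 22.3 [ 0.4696 -0.3409  0.0697] w 0.0602 f 0.0 F [-0.1725  0.1627  0.0525] q6 -118
grip t 23.0 [ 0.4691 -0.3416  0.0689] w 0.0221 f 29.8 F [-3.0708 -8.1314 -3.9778] q6 -118
lift t 24.9 [ 0.469  -0.3404  0.2395] w 0.0219 f 30.0 F [ 0.0686  0.0375 -3.5299] q6 -118
hover t 28.6 [ 0.559  -0.051   0.1391] w 0.0223 f 30.0 F [ 0.8519 -0.3517 -3.1184] q6 -122
```

View pics/crop2.png

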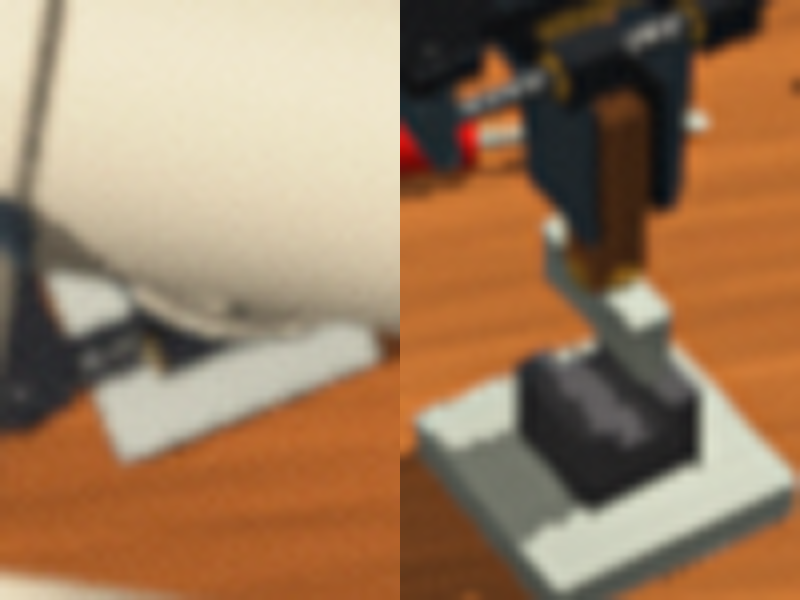

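The scene crop shows the former upright just above the groove, with its bar's top ends at about crop (557,222) and (643,325). The arm hides it from the top camera. I'll check its centring against the block in the scene view, with both at known heights.

```bash
python3 - <<'E'
from h import *
s2=cv2.imread("pics/scene2.png");s1=cv2.imread("pics/scene1.png")
f=lambda i:cv2.resize(i[190:230,295:335],None,fx=10,fy=10,interpolation=cv2.INTER_CUBIC)
im=np.hstack([f(s1),f(s2)]); cv2.imwrite("pics/crop3.png",cv2.convertScaleAbs(im,alpha=1.6,beta=10))
E
```

```text
(no output)
```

View pics/crop3.png

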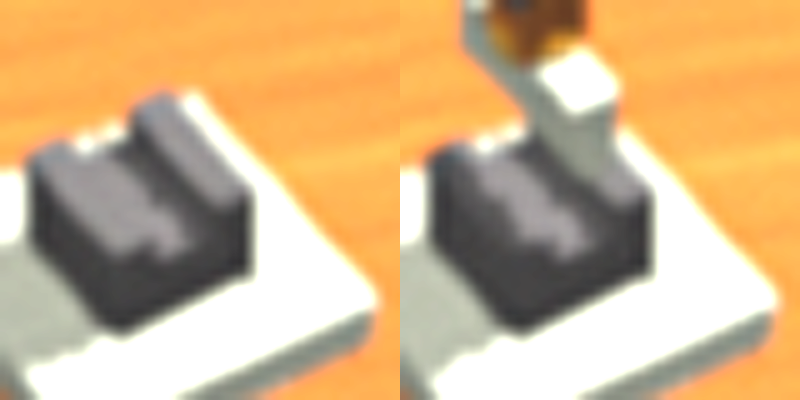

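```bash
python3 - <<'E'
from h import *
U=lambda p:un(p,(295,190),10)
g=np.array([np.cos(np.radians(21)),np.sin(np.radians(21))]);n=np.array([-g[1],g[0]])
def pr(nm,p,z):
    P=plane("scene",U(p),z)[:2]-[.559,-.051]; print(nm,P,"along %.4f across %.4f"%(P@g,P@n))
for nm,p in(("left",(28,160)),("back",(170,93)),("front",(112,258)),("right",(250,188)),("near",(181,223)),("far",(99,126)),("ctr",(140,175))): pr(nm,p,.056)
pr("bar near L",(170,112),.108);pr("bar near R",(218,87),.108);pr("bar near mid",(194,100),.108)
pr("bar low near",(194+2,188),.08)
# far end of bar top and handle base from crop2 (8x)
p=un((545,225),(283,160),8,(400,0)); P=plane("scene",p,.108)[:2]-[.559,-.051]; print("bar far L",P@g,P@n)
E
```

```text
left [-0.0084 -0.0297] along -0.0184 across -0.0247
back [-0.0267  0.0144] along -0.0197 across 0.0230
front [ 0.0336 -0.0138] along 0.0264 across -0.0249
right [0.0149 0.0288] along 0.0242 across 0.0215
near [0.0243 0.0073] along 0.0253 across -0.0019
far [-0.0176 -0.0077] along -0.0193 across -0.0009
ctr [ 0.0037 -0.0002] along 0.0034 across -0.0015
bar near L [0.0329 0.0028] along 0.0317 across -0.0092
bar near R [0.0261 0.0173] along 0.0305 across 0.0068
bar near mid [0.0297 0.01  ] along 0.0313 across -0.0013
bar low near [0.0351 0.0094] along 0.0361 across -0.0038
bar far L -0.027599900717189395 -0.006944964949773599
```

The bar centre is within about 2 mm of the block centre along the groove and well under 1 mm across. The bar's measured length of 59 mm also confirms its assumed height. I'll nudge it 1 mm and lower it so the edge is about 11 mm above the block.

```bash
python3 - <<'E'
from h import *
arm.move_l([.560,-.0506,.128],feed=.03); arm.sleep(.8); st("final")
s=arm.snapshot("scene")[:,:,::-1]; cv2.imwrite("pics/scene3.png",s)
cv2.imwrite("pics/crop4.png",cv2.convertScaleAbs(cv2.resize(s[170:230,285:345],None,fx=8,fy=8,interpolation=cv2.INTER_CUBIC),alpha=1.5,beta=10))
E
```

```text
final t 30.1 [ 0.56   -0.0506  0.128 ] w 0.0217 f 30.0 F [-0.2877 -0.6584 -1.6716] q6 -122
```

View pics/crop4.png

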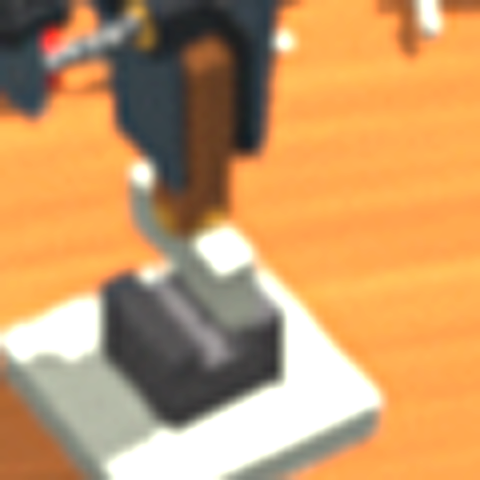

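The crop shows the former upright and lined up over the groove, with its bar's near end at about (235,295). One last check of the force average and edge height, then I'll hand in if they're good.

```bash
python3 - <<'E'
from h import *
p=un((240,326),(285,170),8); P=plane("scene",p,.067)[:2]-[.559,-.051]; print("near low end",P)
F=[]
for _ in range(15): arm.sleep(.03); F.append(arm.current_force())
F=np.mean(F,0); print(F)
if -3.8<F[2]<-1.9: print(arm.sign_off(), arm.current_t())
E
```

```text
near low end [0.0301 0.0115]
[ 0.0889 -0.2321 -2.4751]
the job is handed in; nothing more can be done
the job is handed in; nothing more can be done
```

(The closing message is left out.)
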